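# Pin a vessel head into line and bolt it

### The job

The head of the small steel pressure vessel has been set down with its bolt holes out of line with the ring of holes in the flange below. Take the bright tapered alignment pin from the blue rack, feel for the edge of a lower hole through one of the head's holes and work the pin gently down, letting it go sideways and draw the head round into line, until its collar sits on the head; then put the black locating bolt fully home through the head's hole diagonally opposite. Leave both standing there, never force the pin or the bolt when it binds or meets metal, and do not disturb the bottles, the beaker or the tape roll.

Things in the scene. Friction and masses are not known exactly. Their poses are not given: they have to be found in the camera images.
- stand: Fixed grey 160 mm square foot of a round steel vessel; origin on the worktop, on the vessel's upright axis. The vessel is clamped in it at an unknown angle. Its lower flange (140 mm across, 14 mm thick, top at 71 mm height) has a ring of twelve 15 mm through holes on a 52 mm radius, 30 degrees apart, seen only through the head's holes; below them it is free down to 26 mm height.
- head: Steel cover on the vessel, 140 mm across, 12 mm thick, top face at 85 mm height; dome and cap up to 34 mm higher, within 37 mm of the axis. Origin on the axis at its underside. Four 15 mm holes on a 52 mm radius. It only turns, yielding to 4 N at a hole. At first each hole lies between two lower holes, whose centres are 6 to 21 mm off along the circle, one each way (27 mm apart).
- hole_1 (a point): Centre of the head's hole 1 at the head's upper face, 85 mm above the worktop (numbered counter-clockwise from above; 1 and 3, 2 and 4 are opposite). Moves with the head.
- hole_2 (a point): Centre of the head's hole 2 at the head's upper face, 85 mm above the worktop (numbered counter-clockwise from above; 1 and 3, 2 and 4 are opposite). Moves with the head.
- hole_3 (a point): Centre of the head's hole 3 at the head's upper face, 85 mm above the worktop (numbered counter-clockwise from above; 1 and 3, 2 and 4 are opposite). Moves with the head.
- hole_4 (a point): Centre of the head's hole 4 at the head's upper face, 85 mm above the worktop (numbered counter-clockwise from above; 1 and 3, 2 and 4 are opposite). Moves with the head.
- rack: Fixed blue sheet-metal rack, 176 mm long (its y) and 70 mm wide, top plate at 70 mm height with three holes of 16 mm at y = -50, 0 and +50 mm. Origin: centre of its underside. The pin and the bolt hang upright in the two outer holes (either way round), the middle one is empty.
- pin: Tapered alignment pin, bright steel, 98 mm long, 0.14 kg. Origin on its axis at its collar's underside, z up to the grip. Above: collar 24 mm diameter, 6 mm thick, then round fluted grip, 20 mm diameter, to 42 mm. Below: straight 14 mm diameter to -24 mm, then tapering to 4 mm diameter at -55 mm, tip at -56 mm. Home: collar on the head, origin at the hole's centre.
- bolt: Locating bolt, black steel, plain shank, no turning needed, 76 mm long, 0.11 kg. Origin: on its axis at the underside of its fluted round head (20 mm diameter, from 0 to 30 mm), z up. Below: shank of 13 mm diameter to -38 mm, tapering to 9 mm at -46 mm. Home: origin at the head's hole centre (bolt head on the vessel's head).
- beaker: Glass beaker, 56 mm across, 65 mm high, origin at the centre of its underside. Leave alone.
- brown_bottle: Brown reagent bottle with black cap, 62 mm across, 128 mm high, origin at the centre of its underside. Leave alone.
- wash_bottle: White wash bottle with red spout, 68 mm across, 196 mm high, origin near the centre of its underside. Leave alone.
- tape_roll: Roll of tape lying flat, 68 mm across, 18 mm high, origin at the centre of its underside. Leave alone.
Not all that is in view belongs to the job. Leave any purple look-alike of the pin alone.

How it is judged:
By the outcome, as a careful person would: the job done as asked, in the order asked, and still so for the second after the job is handed in, with the robot touching nothing.
It also fails if it takes over 69 s, if anything falls off the work surface, if the arm or the gripper's body presses on something with over 40 N, if the wrist force passes 120 N, or if a joint passes its speed limit or range.

### The arm

A 6-joint arm with a two-finger parallel gripper is mounted at the origin on a cart in front of the work surface, level with it; the furniture and walls round the work are solid. World frame = base frame: x ahead of the robot, y to its left, z up, the work surface at z = 0. Lengths are in m, angles in rad, forces in N, time in s.
With the tool pointing down it reaches from about 0.375 to 0.975 m from the base axis. Payload 3.8 kg.
Tool frame: the origin (TCP) lies on the centre line of the jaws, within the pads' length; the fingertips stand env.tip_extent ahead of it and the grasp point (between the pads) lies 2 mm behind it (env.tip_extent is the distance from the TCP to the fingertips, in m); z points along the fingers, y is the line along which they close (so a half turn about z gives the same grasp; the last joint's range is limited). The gripper opens to 85 mm and grips with 20 to 120 N. Pads are 22 mm wide; open, the fingers measure 114 mm over their backs; the gripper's body (76 mm by 85 mm) begins 54 mm behind the grasp point. The pads swing forward as they close: fully open they stand 13 mm farther back than shut.
Start: joints at [1.189, 0.264, 1.604, -0, 1.274, -0.037], TCP at [0.228, 0.635, 0.248] pointing down, gripper open.
Joint ranges: [-2.63, 2.63], [-0.94, 2.18], [0.31, 2.57], [-1.31, 4.45], [0, 2.66], [-2.55, 2.55]. Speed limits (rad/s): [2.57, 2.57, 3.14, 3.14, 3.14, 3.14].

### API

Orientations are given as a rotation vector (axis times angle).
In Python, from bench import env, cams gives the robot as it stands. The module is installed in compiled form; this text tells all that it offers.
- The arm moves only by the shell command python3 -m pendant 'ROWS' [FORCE]. ROWS is text: rows parted by semicolons, each of 7 numbers parted by spaces: the shift along the tool's x, y, z as a fraction of full scale, then the turn, a rotation vector about the tool's x, y, z as a fraction of full scale, then the closure, from 0 (fully open) to 1 (shut). In form: x y z ax ay az hand; .... A call has 1 to 8 rows; each row is the pose to reach, as a shift and turn from the pose commanded when the call began, along the tool's axes at that moment; what a row does not reach only later rows make up. Full scale, the value 1, is 0.4 m for a shift and 30 degrees for a turn. A row lasts 1/12 s, in which the tool goes at most 41.7 mm and 7.16 degrees, less where a joint would pass 70% of its speed; a pose out of reach is approached as far as the arm can. A call with a number of a shift or a turn outside -1 to 1 is refused whole. A call with a gripper value outside its range is refused whole. The fingers move at their own pace and stop on an object; FORCE is the grip in N (left out, the last holds). Time passes only in rows, so rows that repeat a pose let the fingers close. It gives the time, the measured TCP pose, the force, the opening and the grip force at its end, in the units of the state.
- env.get_state(): the state, without advancing time (a new reading comes with each control period).
- cams.camera(name): name is "scene" or "side" or "wrist"; returns a dict with "img" (420x560x3 uint8, red, green, blue), "camera_matrix" (3x3 intrinsics, pixels), "R" (3x3) and "t" (3): a world point X has camera coordinates R X + t. Camera axes: x right, y down, z forward; pixel columns grow to the right and rows downward; lengths in m; the calibration is good to about 2 mm. The wrist camera is an equidistant fisheye: a pixel r from the principal point sees the ray r / f radians off the axis. A picture is of the moment at which its call begins. There is no depth.
- env.close_job(): hands the job in; it is judged then, once.
Trained networks look in the newest picture that a camera, given by its name, has taken for a name from the list of things; names that differ only in an ending like _2 or _b are one class to them, and where a whole thing is asked for, a point or a joint stands for the part that bears it (a point fixed in the world has none). Each returns a list of dicts, best first, with "confidence" (0 to 1); they miss things now and then, are a little off and sometimes report something else, mostly with a low value. They report only what shows in the picture. A call takes as long as a camera call. They do not tell look-alikes from the thing itself.
- cams.boxes_of(camera, name): "extent" ([left, top, width, height] in pixels, round what is visible of it).
The state is a dict: "time": time; "joint_positions": joint angles; "dq": joint speeds; "joint_efforts": joint torques, N m; "tool_pos": TCP position; "eef_rot": TCP orientation; "force": force on the tool from outside, world axes, zero at the start; "ft_torque": the same for the moment, N m; "grip_width": finger opening in m; "grasp_force": force on a finger pad.
Only numpy, scipy, OpenCV 4.12 (cv2) and the standard library are available. Lean on these libraries where they do the work, as an engineer would, in place of code of your own. Each camera call takes 0.05 s, during which the arm holds its last target. There are 200 camera calls.

## Working session

There is one attempt and no reset: what is moved stays moved. The work goes in short steps, Python scripts to look and compute and a shell command to move; the robot and the scene stay as the last step left them, time stands still between calls to the robot, and variables do not carry over. Pictures are saved under pics/ and viewed, at most 10 in all, crops included, and the job is handed in when it is done.

```bash
mkdir -p pics
cat > h.py <<'E'
import numpy as np, cv2, os
from scipy.spatial.transform import Rotation as Ro
from bench import env, cams
def ray(c,u,v,wrist=False):
    K=c["camera_matrix"];x=(u-K[0,2])/K[0,0];y=(v-K[1,2])/K[1,1]
    if wrist:
        r=np.hypot(x,y);d=np.array([x/r*np.sin(r),y/r*np.sin(r),np.cos(r)]) if r>1e-9 else np.array([0,0,1.])
    else: d=np.array([x,y,1.])
    return -c["R"].T@c["t"], c["R"].T@d
def onz(c,u,v,z,wrist=False):
    o,d=ray(c,u,v,wrist);return o+d*(z-o[2])/d[2]
def proj(c,X,wrist=False):
    p=c["R"]@np.array(X,float)+c["t"];K=c["camera_matrix"]
    if wrist:
        r=np.hypot(p[0],p[1]);th=np.arctan2(r,p[2]);q=p[:2]/r*th
    else:q=p[:2]/p[2]
    return q*[K[0,0],K[1,1]]+K[:2,2]
def save(n,img): cv2.imwrite('pics/'+n,cv2.cvtColor(img,cv2.COLOR_RGB2BGR))
def rel(target):
    s=env.get_state();R=Ro.from_rotvec(s["eef_rot"]);return R.inv().apply(np.array(target)-s["tool_pos"])/0.4
E
python3 - <<'E'
from h import *
np.set_printoptions(precision=4,suppress=True)
s=env.get_state();print({k:(np.round(v,3)) for k,v in s.items()},env.tip_extent)
print(Ro.from_rotvec(s["eef_rot"]).as_matrix())
ims=[]
for n in ["scene","side","wrist"]:
    c=cams.camera(n);ims.append(c["img"]);save(n+'0.png',c["img"])
    print(n,c["camera_matrix"][0],c["camera_matrix"][1],c["R"].tolist(),c["t"])
    for o in ["rack","pin","bolt","stand","head","hole_1"]:
        print(o,[(np.round(b["extent"]),round(b["confidence"],2)) for b in cams.boxes_of(n,o)])
E
```

```text
{'time': np.float64(0.0), 'joint_positions': array([ 1.189,  0.265,  1.605,  0.   ,  1.274, -0.037]), 'dq': array([-0.001,  0.002, -0.   , -0.002,  0.002,  0.001]), 'joint_efforts': array([ -0.002, -51.511, -36.731,   0.   ,   0.013,  -0.   ]), 'tool_pos': array([0.228, 0.635, 0.247]), 'eef_rot': array([-0.539, -3.095,  0.003]), 'force': array([-0.145,  0.543,  0.842]), 'ft_torque': array([ 0.038, -0.019, -0.011]), 'grasp_force': np.float64(0.0), 'grip_width': np.float64(0.086)} 0.017
[[-0.9411  0.338  -0.0009]
 [ 0.338   0.9411 -0.0021]
 [ 0.0001 -0.0022 -1.    ]]
scene [387.598    0.     279.6458] [  0.     387.598  210.9452] [[-0.752824510030219, -0.657945770025114, -0.019042604964150025], [-0.351012349205032, 0.4257672132717798, -0.8339739868894878], [0.5568173738339398, -0.6211518685545769, -0.5514750841042884]] [0.3418 0.2649 0.8138]
rack [(array([290., 185.,  35.,  51.]), 0.94)]
pin [(array([190., 280.,  33.,  27.]), 0.85), (array([309., 176.,   7.,  14.]), 0.5)]
bolt [(array([134., 278.,  40.,  63.]), 0.53)]
stand [(array([214., 208.,  81.,  66.]), 0.64), (array([223., 208., 
[... 634 characters left out ...]
([210., 137.,  18.,  38.]), 0.26)]
head [(array([241., 184.,  48.,  24.]), 0.68)]
hole_1 [(array([241., 181.,  46.,  28.]), 0.63)]
wrist [325.1923   0.     279.4644] [  0.     325.1923 215.9521] [[0.33818894492121526, 0.9410782224995465, 0.0001291130151453837], [0.8907150053822552, -0.32013452924269303, 0.32270832399157257], [0.3037351094621193, -0.1090213847080234, -0.9464984526962426]] [-0.6758 -0.042   0.38  ]
rack [(array([  1., 376.,  34.,  42.]), 0.69)]
pin [(array([ 26., 399.,   9.,  12.]), 0.31)]
bolt [(array([  0., 407.,   9.,  11.]), 0.64)]
stand [(array([ 28., 367.,  22.,  44.]), 0.68)]
head [(array([ 24., 398.,  15.,  15.]), 0.42)]
hole_1 [(array([ 27., 401.,   8.,  14.]), 0.68)]
```

Run:
```python
import cv2,numpy as np
a=cv2.imread('pics/scene0.png');b=cv2.imread('pics/side0.png')
A=cv2.resize(a[165:345,80:380],(800,480),interpolation=cv2.INTER_CUBIC)
B=cv2.resize(b[110:290,170:370],(667,600),interpolation=cv2.INTER_CUBIC)
cv2.imwrite('pics/A.png',A);cv2.imwrite('pics/B.png',B)
```

```text
(no output)
```

View pics/A.png

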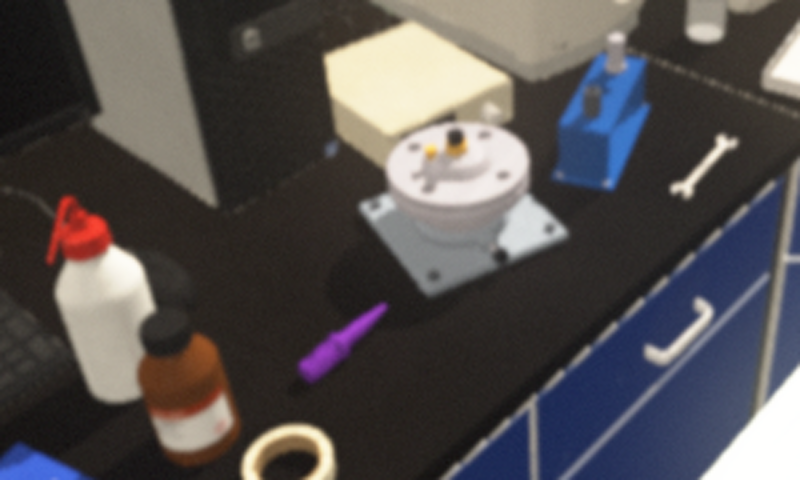

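View pics/B.png

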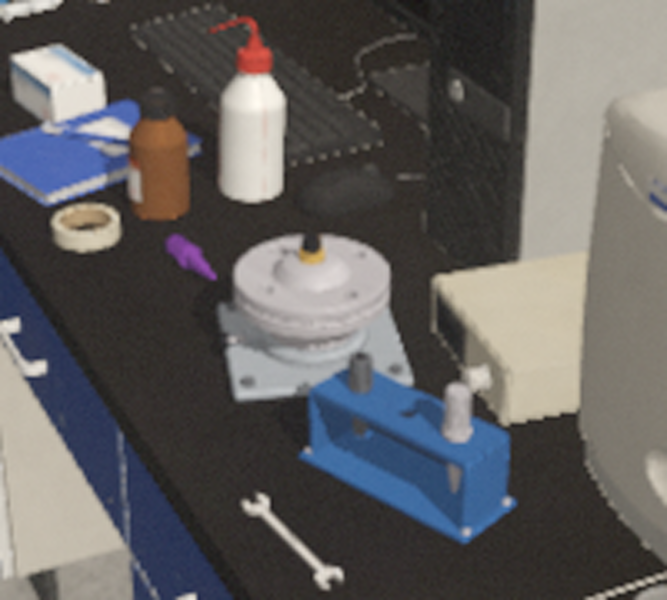

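The bright pin candidates: the purple one lying at scene (205,293) is the look-alike. The bright steel pin stands upright in the blue rack at scene (311,183), side (307,233), and it fits the description. The bolt is at side (278,221), and the vessel's cap is at side (263,181), scene (251,215). Both crops show this clearly.

Run:
```python
from h import *
np.set_printoptions(precision=4,suppress=True)
S=cams.camera("scene");D=cams.camera("side")
def sc(x,y):return (80+x*300/800,165+y*180/480)
def sd(x,y):return (170+x*.3,110+y*.3)
for n,p,q,z in [("pin top",(616,38),(459,388),.112),("bolt top",(593,90),(360,358),.100),("cap top",(457,132),(311,237),.119)]:
    print(n,onz(S,*sc(*p),z),onz(D,*sd(*q),z))
for z,pts in [(.003,[(232,399),(410,382),(220,308)]),(.085,[(233,273),(391,283),(345,238),(275,258),(269,300),(352,296)])]:
    for q in pts: print(z,q,onz(D,*sd(*q),z))
```

```text
pin top [ 0.5077 -0.2077  0.112 ] [ 0.5145 -0.213   0.112 ]
bolt top [ 0.4705 -0.1193  0.1   ] [ 0.4736 -0.1236  0.1   ]
cap top [0.5051 0.0489 0.119 ] [0.5106 0.0483 0.119 ]
0.003 (232, 399) [0.4119 0.0026 0.003 ]
0.003 (410, 382) [ 0.5652 -0.0411  0.003 ]
0.003 (220, 308) [0.4628 0.1523 0.003 ]
0.085 (233, 273) [0.4458 0.0745 0.085 ]
0.085 (391, 283) [ 0.5645 -0.0028  0.085 ]
0.085 (345, 238) [0.5648 0.0903 0.085 ]
0.085 (275, 258) [0.4908 0.0835 0.085 ]
0.085 (269, 300) [0.4553 0.0169 0.085 ]
0.085 (352, 296) [ 0.5233 -0.0083  0.085 ]
```

```bash
r="-0.68 -0.57 -0.1 0 0 0 0.6"; python3 -m pendant '-0.68 -0.57 -0.1 0 0 0 0.7; -0.68 -0.57 -0.1 0 0 0 0.7; -0.68 -0.57 -0.1 0 0 0 0.7; -0.68 -0.57 -0.1 0 0 0 0.7; -0.68 -0.57 -0.1 0 0 0 0.7; -0.68 -0.57 -0.1 0 0 0 0.7; -0.68 -0.57 -0.1 0 0 0 0.7; -0.68 -0.57 -0.1 0 0 0 0.7' 40
```

```text
time: 1.82
tool_pos: [0.3957, 0.3474, 0.2861]
eef_rot: [0.538, 3.095, 0.001]
force: [1.0, 0.3, 0.4]
grip_width: 0.0258
grasp_force: 0.0
```

```bash
python3 -m pendant '-0.68 -0.57 0 0 0 0 0.7; -0.68 -0.57 0 0 0 0 0.7; -0.68 -0.57 0.1 0 0 0 0.7; -0.68 -0.57 0.1 0 0 0 0.7; -0.68 -0.57 0.2 0 0 0 0.7; -0.68 -0.57 0.3 0 0 0 0.7; -0.68 -0.57 0.3 0 0 0 0.7; -0.68 -0.57 0.3 0 0 0 0.7'
python3 - <<'E'
from h import *
print(rel([.585,.021,.16]))
E
```

```text
time: 2.48
tool_pos: [0.5529, 0.0788, 0.1929]
eef_rot: [0.539, 3.093, 0.001]
force: [1.1, 0.2, 0.2]
grip_width: 0.0254
grasp_force: 0.0
[-0.12440613 -0.10892221  0.08240474]
```

```bash
python3 -m pendant '-0.12 -0.11 0.08 0 0 0 0.7; -0.12 -0.11 0.08 0 0 0 0.7; -0.12 -0.11 0.08 0 0 0 0.7; -0.12 -0.11 0.08 0 0 0 0.7'
python3 - <<'E'
from h import *
np.set_printoptions(precision=4,suppress=True)
c=cams.camera("wrist");save('w1.png',c["img"]);np.savez('w1.npz',**c)
print(-c["R"].T@c["t"]); p=proj(c,[.508,.0485,.119],True);print(p)
for o in ["pin","bolt","rack","hole_1","head"]:
    print(o,[(np.round(b["extent"]),round(b["confidence"],2)) for b in cams.boxes_of("wrist",o)])
u,v=int(p[0]),int(p[1]);im=c["img"][max(0,v-150):v+150,max(0,u-150):u+150];print(max(0,u-150),max(0,v-150),im.shape)
save('w1c.png',cv2.resize(im,None,fx=2,fy=2,interpolation=cv2.INTER_CUBIC))
E
```

```text
time: 2.82
tool_pos: [0.5818, 0.0216, 0.1597]
eef_rot: [-0.543, -3.091, 0.0]
force: [-0.1, 0.4, 0.1]
grip_width: 0.0256
grasp_force: 0.0
[0.5046 0.0505 0.2849]
[278.3274 117.5349]
pin [(array([  0., 230.,  26.,  34.]), 0.73), (array([418.,   7.,  82.,  25.]), 0.67)]
bolt [(array([ 29., 155.,  41.,  28.]), 0.82)]
rack [(array([  2., 100., 146., 180.]), 0.91), (array([170.,   9., 218., 216.]), 0.56)]
hole_1 [(array([171.,  11., 217., 212.]), 0.63)]
head [(array([167.,   9., 224., 218.]), 0.67), (array([  0., 229.,  28.,  35.]), 0.56)]
128 0 (267, 300, 3)
```

View pics/w1c.png

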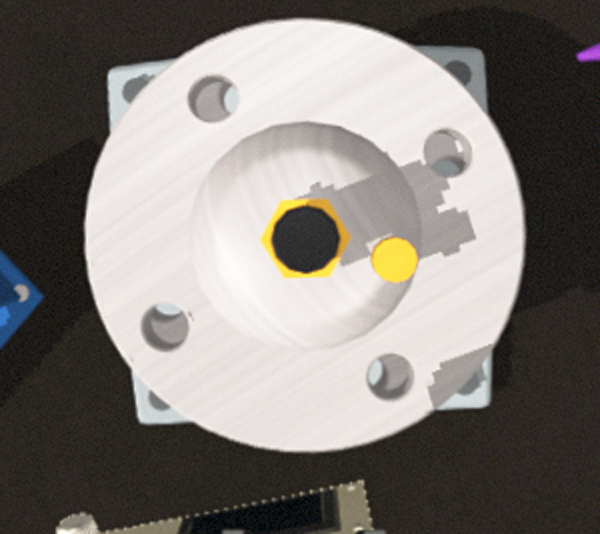

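Run:
```python
from h import *
np.set_printoptions(precision=4,suppress=True)
c=np.load('w1.npz');img=c["img"]
H=[(213,99),(447,153),(390,377),(165,326)]
P=[]
for x,y in H:
    P.append(onz(c,128+x/2,y/2,.085,True)[:2])
P=np.array(P);m=P.mean(0);print(P,m,np.linalg.norm(P-m,axis=1),np.degrees(np.arctan2(*(P-m).T[::-1])))
out=[]
for x,y in H:
    u,v=int(128+x/2),int(y/2); out.append(cv2.resize(img[v-17:v+18,u-17:u+18],(300,300),interpolation=cv2.INTER_CUBIC))
save('holes.png',np.vstack([np.hstack(out[:2]),np.hstack(out[2:])]))
print(img[154//1:158,205:222:2].tolist())
```

```text
[[ 0.4594  0.0379]
 [ 0.4988  0.0991]
 [ 0.5602  0.0596]
 [ 0.5202 -0.0015]] [0.5096 0.0488] [0.0514 0.0514 0.0517 0.0514] [-167.8291  102.1598   12.1009  -78.1358]
[[[128, 126, 127], [202, 211, 211], [207, 215, 216], [203, 213, 215], [212, 218, 219], [205, 211, 212], [216, 217, 220], [235, 230, 227], [234, 228, 225]], [[107, 103, 103], [163, 166, 166], [208, 218, 219], [210, 219, 220], [205, 213, 214], [208, 216, 217], [201, 207, 208], [210, 203, 198], [234, 229, 226]], [[105, 98, 97], [115, 116, 114], [180, 184, 185], [209, 218, 215], [210, 216, 217], [206, 215, 216], [176, 181, 181], [171, 162, 159], [228, 221, 218]], [[106, 101, 99], [109, 103, 101], [120, 119, 117], [148, 148, 147], [160, 160, 162], [149, 149, 149], [132, 128, 127], [158, 150, 146], [228, 222, 216]]]
```

View pics/holes.png

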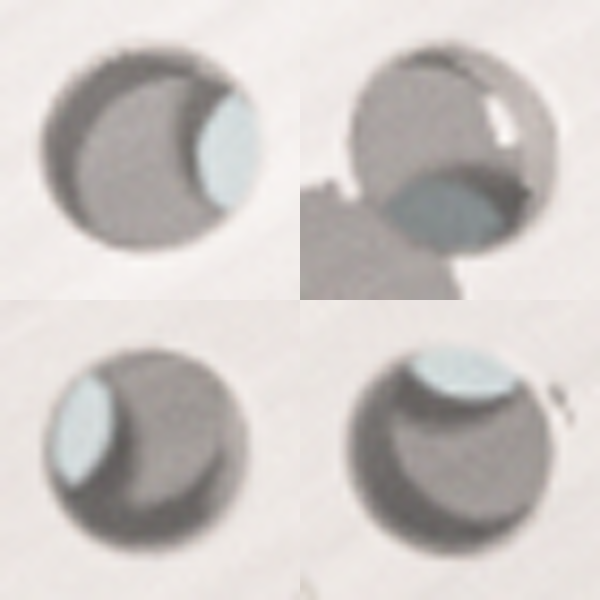

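Run:
```python
from h import *
c=np.load('w1.npz');img=cv2.GaussianBlur(c["img"],(3,3),0).astype(int)
H=[(213,99),(447,153),(390,377),(165,326)]
ax=np.array([.5096,.0488]);a0=np.radians(np.mean([-167.83+180,102.16-90,12.1,-78.14+90]));print(np.degrees(a0))
ok=lambda X,c0,r:np.hypot(X[0]-c0[0],X[1]-c0[1])<r
cost={}
for k,(x,y) in enumerate(H):
    u0,v0=int(128+x/2),int(y/2);a=a0+np.pi*[1,.5,0,1.5][k]
    px=[(u,v) for u in range(u0-13,u0+14) for v in range(v0-13,v0+14)]
    blue=np.array([img[v,u,1]-img[v,u,0]>=4 for u,v in px])
    X={z:[onz(c,u,v,z,True) for u,v in px] for z in(.085,.073,.071,.057)}
    C=lambda a:ax+.0517*np.array([np.cos(a),np.sin(a)])
    hh=np.array([ok(p,C(a),.0075) and ok(q,C(a),.0075) for p,q in zip(X[.085],X[.073])])
    blue&=np.array([ok(p,C(a),.008) for p in X[.085]])
    best=[]
    for d in np.arange(4,22,.5):
        b=a-d/52;m=hh&np.array([ok(p,C(b),.0075) and ok(q,C(b),.0075) for p,q in zip(X[.071],X[.057])])
        e=(m^blue).sum();cost[d]=cost.get(d,0)+e;best.append((e,d,m.sum()))
    print(k,blue.sum(),sorted(best)[:3])
print(sorted((e,d) for d,e in cost.items())[:4])
```

```text
12.072499999999996
0 50 [(np.int64(18), np.float64(9.0), np.int64(58)), (np.int64(22), np.float64(8.5), np.int64(68)), (np.int64(25), np.float64(8.0), np.int64(75))]
1 51 [(np.int64(30), np.float64(8.5), np.int64(75)), (np.int64(35), np.float64(8.0), np.int64(84)), (np.int64(35), np.float64(9.0), np.int64(64))]
2 46 [(np.int64(18), np.float64(8.0), np.int64(64)), (np.int64(19), np.float64(8.5), np.int64(55)), (np.int64(21), np.float64(9.0), np.int64(49))]
3 44 [(np.int64(7), np.float64(9.0), np.int64(43)), (np.int64(8), np.float64(8.5), np.int64(50)), (np.int64(13), np.float64(9.5), np.int64(33))]
[(np.int64(79), np.float64(8.5)), (np.int64(81), np.float64(9.0)), (np.int64(92), np.float64(8.0)), (np.int64(107), np.float64(9.5))]
```

```bash
python3 -m pendant '-0.03 -0.61 -0.1 0 0 0 0.5; -0.03 -0.61 -0.1 0 0 0 0.3; -0.03 -0.61 -0.1 0 0 0 0.2; -0.03 -0.61 -0.1 0 0 0 0.2; -0.03 -0.61 -0.1 0 0 0 0.2; -0.03 -0.61 -0.1 0 0 0 0.2; -0.03 -0.61 -0.1 0 0 0 0.2; -0.03 -0.61 -0.1 0 0 0 0.2'
python3 - <<'E'
from h import *
np.set_printoptions(precision=4,suppress=True)
c=cams.camera("wrist");save('w2.png',c["img"]);np.savez('w2.npz',**c)
for o in ["pin","bolt","rack"]:
    for b in cams.boxes_of("wrist",o):
        e=b["extent"];print(o,np.round(e),round(b["confidence"],2),onz(c,e[0]+e[2]/2,e[1]+e[3]/2,.1,True))
print(proj(c,[.51,-.21,.112],True),proj(c,[.472,-.121,.1],True))
E
```

```text
time: 3.78
tool_pos: [0.5111, -0.2121, 0.2025]
eef_rot: [0.543, 3.092, -0.001]
force: [1.1, 0.1, 0.4]
grip_width: 0.0683
grasp_force: 0.0
pin [264. 197.  30.  44.] 0.98 [ 0.5087 -0.2111  0.1   ]
bolt [358. 122.  33.  27.] 0.56 [ 0.473  -0.1256  0.1   ]
rack [229.  80. 186. 176.] 0.6 [ 0.4835 -0.169   0.1   ]
[280.6435 225.7897] [379.5707 132.8003]
```

View pics/w2.png

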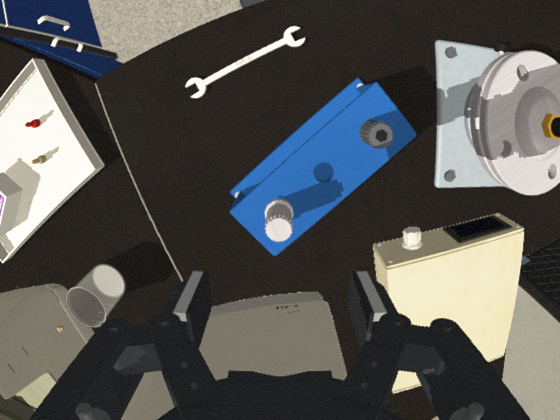

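The bright pin stands in the blue rack with its grip top at (279,229). The black bolt's top is at (379,135), the middle hole is empty, and nothing blocks the fingers.

Run:
```python
from h import *
np.set_printoptions(precision=4,suppress=True)
c=np.load('w2.npz')
p=onz(c,279,229,.112,True);b=onz(c,379,135,.1,True);h=onz(c,323,172,.07,True);print(p,b,h,np.linalg.norm((p-b)[:2]))
print(rel([p[0],p[1],.098]))
```

```text
[ 0.5119 -0.2119  0.112 ] [ 0.4734 -0.1219  0.1   ] [ 0.493  -0.1673  0.07  ] 0.09792694854062424
[-0.004  -0.0064  0.2573]
```

```bash
python3 -m pendant '0 -0.01 0.1 0 0 0 0.2; 0 -0.01 0.18 0 0 0 0.2; 0 -0.01 0.262 0 0 0 0.2; 0 -0.01 0.262 0 0 0 0.2; 0 -0.01 0.262 0 0 0 1; 0 -0.01 0.262 0 0 0 1; 0 -0.01 0.262 0 0 0 1; 0 -0.01 0.262 0 0 0 1' 60
python3 -m pendant '0 0 0 0 0 0 1; 0 0 0 0 0 0 1; 0 0 0 0 0 0 1'
```

```text
time: 4.65
tool_pos: [0.5118, -0.215, 0.099]
eef_rot: [0.537, 3.091, -0.002]
force: [1.5, 2.1, 1.7]
grip_width: 0.02
grasp_force: 1.9
time: 4.9
tool_pos: [0.5118, -0.2148, 0.0991]
eef_rot: [0.539, 3.09, -0.0]
force: [1.2, 3.0, 7.6]
grip_width: 0.0158
grasp_force: 58.4
```

```bash
python3 -m pendant '0 0 -0.1 0 0 0 1; 0 0 -0.2 0 0 0 1; 0 0 -0.28 0 0 0 1; 0.02 0.1 -0.28 0 0 -0.2 1; 0.03 0.2 -0.28 0 0 -0.4 1; 0.05 0.3 -0.28 0 0 -0.6 1; 0.07 0.4 -0.28 0 0 -0.8 1; 0.09 0.5 -0.28 0 0 -0.9 1'
python3 - <<'E'
from h import *
np.set_printoptions(precision=4,suppress=True)
print(rel([.5605,.0597,.20]),env.get_state()["joint_positions"])
c=cams.camera("side");s=env.get_state();u,v=proj(c,s["tool_pos"]).astype(int);print(u,v)
im=c["img"][v-60:v+60,u-70:u+70];w=cams.camera("wrist")["img"]
save('g1.png',np.hstack([cv2.resize(im,(400,343),interpolation=cv2.INTER_CUBIC),cv2.resize(w[130:370,140:420],(400,343))]))
E
```

```text
time: 5.57
tool_pos: [0.5434, -0.0127, 0.2092]
eef_rot: [-0.204, 3.134, -0.001]
force: [0.1, 0.1, -0.7]
grip_width: 0.0159
grasp_force: 59.9
[-0.0659  0.1739  0.0229] [-0.069   0.0435  1.9305 -0.0003  1.1662 -1.77  ]
282 158
```

View pics/g1.png

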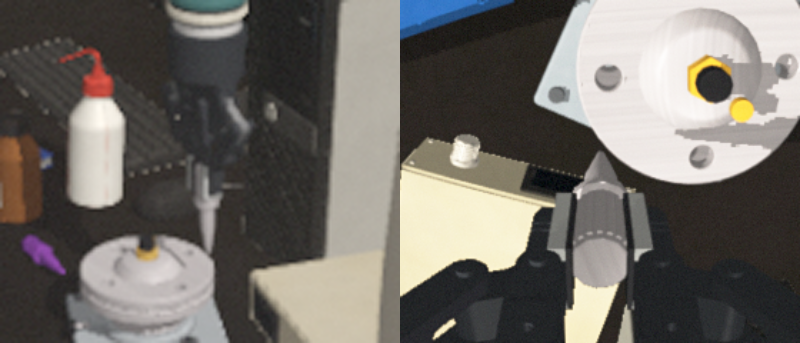

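The pin hangs upright between the pads, with its top at wrist (280,313) and its tip at (280,237). The head's holes are visible past it.

Run:
```python
from h import *
np.set_printoptions(precision=4,suppress=True)
c=cams.camera("wrist");save('w3.png',c["img"]);s=env.get_state();T=s["tool_pos"];R=Ro.from_rotvec(s["eef_rot"])
print(T)
for u,v,dz in [(280,313,.013),(280,237,-.085)]: print(R.inv().apply(onz(c,u,v,T[2]+dz,True)-T))
for d in (-.085,-.029,0,.013):print(d,proj(c,T+[0,0,d],True))
# hole C in image
print(proj(c,[.5605,.0597,.085],True))
```

```text
[ 0.5436 -0.0114  0.2089]
[ 0.0007  0.0032 -0.013 ]
[-0.0054  0.0035  0.085 ]
-0.085 [274.9062 229.7474]
-0.029 [273.715  267.8307]
0 [272.812  297.5419]
0.013 [272.3141 314.2649]
[355.9873 241.5141]
```

Run:
```python
from h import *
c=cams.camera("wrist");s=env.get_state();T=s["tool_pos"];R=Ro.from_rotvec(s["eef_rot"])
im=c["img"][215:345,220:340].copy();im=cv2.resize(im,None,fx=4.5,fy=4.5,interpolation=cv2.INTER_CUBIC)
y0=.0033
for z,r in [(.013,.010),(-.023,.010),(-.023,.012),(-.029,.012),(-.053,.007),(-.084,.002)]:
    for a in np.linspace(0,2*np.pi,60):
        q=proj(c,T+R.apply([r*np.cos(a),y0+r*np.sin(a),-z]),True);q=((q-[220,215]+.5)*4.5).astype(int);cv2.circle(im,tuple(int(i) for i in q),1,(255,0,0),-1)
save('ov.png',im)
```

```text
(no output)
```

View pics/ov.png

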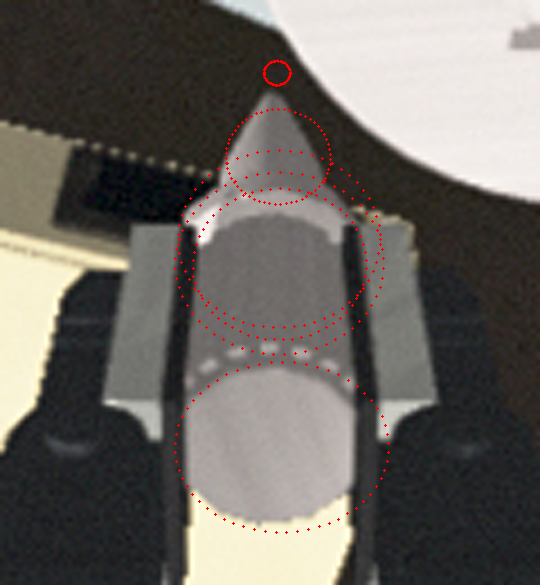

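Run:
```python
from h import *
np.set_printoptions(precision=4,suppress=True)
def inf(c,T,r):
    R=Ro.from_rotvec(r).as_matrix();C=-c["R"].T@c["t"];print("cam in tool",R.T@(C-T),"rot",Ro.from_matrix(c["R"]@R).as_rotvec(), "proj",proj(c,T,True))
inf(np.load('w1.npz'),np.array([0.5818, 0.0216, 0.1597]),[-0.543, -3.091, 0.0])
inf(np.load('w2.npz'),np.array([0.5111, -0.2121, 0.2025]),[0.543, 3.092, -0.001])
c=cams.camera("wrist");s=env.get_state();inf(c,s["tool_pos"],s["eef_rot"]);print(s["tool_pos"],s["eef_rot"],s["force"])
print(Ro.from_rotvec(s["eef_rot"]).as_matrix())
tgt=[.5605,.0597,.20];print(rel(tgt))
```

```text
cam in tool [ 0.0828  0.0008 -0.1249] rot [ 0.2582  0.2584 -1.5556] proj [277.9012 299.3046]
cam in tool [ 0.0828  0.0008 -0.1249] rot [ 0.2582  0.2579 -1.5557] proj [277.7888 299.3961]
cam in tool [ 0.0822  0.0015 -0.125 ] rot [ 0.2578  0.258  -1.5536] proj [275.8908 298.2575]
[ 0.5433 -0.0141  0.2086] [-0.1996  3.1351 -0.0013] [ 0.4464 -0.0483 -0.8671]
[[-0.9919 -0.1268  0.0002]
 [-0.1268  0.9919 -0.0008]
 [-0.0001 -0.0008 -1.    ]]
[-0.066   0.1777  0.0213]
```

```bash
python3 -m pendant '-0.066 0.08 0.02 0 0.1 0 1; -0.066 0.165 0.02 0 0.1 0 1; -0.066 0.165 0.04 0 0.1 0 1; -0.066 0.165 0.07 0 0.1 0 1; -0.066 0.165 0.07 0 0.1 0 1; -0.066 0.165 0.07 0 0.1 0 1'
python3 - <<'E'
from h import *
np.set_printoptions(precision=4,suppress=True)
for i in range(4):
    c=cams.camera("wrist");s=env.get_state();print(s["tool_pos"],s["eef_rot"],s["force"])
T=s["tool_pos"];R=Ro.from_rotvec(s["eef_rot"]).as_matrix();print(R)
im=c["img"][205:345,210:350].copy();save('ov2.png',cv2.resize(im,None,fx=4.2,fy=4.2,interpolation=cv2.INTER_CUBIC))
print(proj(c,T+[0,0,-.085],True),proj(c,T+[0,0,.013],True),proj(c,[.5605,.0597,.085],True))
E
```

```text
time: 6.32
tool_pos: [0.5602, 0.0529, 0.1793]
eef_rot: [0.192, -3.081, 0.006]
force: [-0.5, -0.1, -1.0]
grip_width: 0.0159
grasp_force: 59.8
[0.5608 0.053  0.1801] [ 0.1918 -3.0827  0.0058] [-0.8626 -1.145  -0.5843]
[0.5612 0.0532 0.1807] [ 0.192  -3.084   0.0056] [-0.1169  0.301  -1.4816]
[0.5615 0.0534 0.1811] [ 0.1923 -3.0846  0.0055] [ 0.5079 -0.5391 -1.7262]
[0.5616 0.0537 0.1813] [ 0.1927 -3.085   0.0053] [-0.6954 -0.4639 -1.6676]
[[-0.991  -0.1244 -0.0503]
 [-0.1243  0.9922 -0.0066]
 [ 0.0507 -0.0003 -0.9987]]
[279.085  236.8961] [278.6297 314.7237] [287.5229 231.2418]
```

View pics/ov2.png

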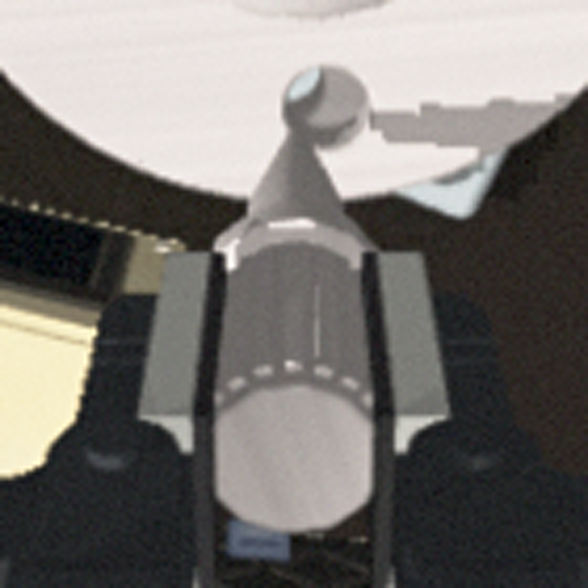

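The pin tip, at crop (300,128), stands just in front of hole C at (327,106). The lower-hole sliver shows on its clockwise side at (302,83), and the pin is now upright.

```bash
python3 -m pendant '-0.001 0 0.02 0 0 0 1; -0.002 0 0.035 0 0 0 1; -0.0025 0 0.05 0 0 0 1; -0.0025 0 0.05 0 0 0 1; -0.0025 0 0.05 0 0 0 1'
python3 -m pendant '-0.0005 0 0.01 0 0 0 1; -0.0005 0 0.01 0 0 0 1; -0.0005 0 0.01 0 0 0 1'
python3 -m pendant '-0.0003 0 0.006 0 0 0 1; -0.0003 0 0.006 0 0 0 1; -0.0003 0 0.006 0 0 0 1'
```

```text
time: 6.93
tool_pos: [0.5604, 0.0548, 0.1592]
eef_rot: [0.195, -3.081, 0.005]
force: [-0.6, 0.5, -2.5]
grip_width: 0.0162
grasp_force: 59.8
time: 7.18
tool_pos: [0.561, 0.0552, 0.156]
eef_rot: [0.195, -3.083, 0.004]
force: [0.1, 2.9, -2.1]
grip_width: 0.0162
grasp_force: 59.8
time: 7.43
tool_pos: [0.5611, 0.0551, 0.1538]
eef_rot: [0.195, -3.083, 0.004]
force: [-1.0, 3.6, -0.9]
grip_width: 0.0158
grasp_force: 59.9
```

```bash
python3 -m pendant '-0.0003 -0.002 0.006 0 0 0 1; -0.0003 -0.002 0.006 0 0 0 1; -0.0003 -0.002 0.006 0 0 0 1'
python3 -m pendant '-0.0003 -0.002 0.006 0 0 0 1; -0.0003 -0.002 0.006 0 0 0 1; -0.0003 -0.002 0.006 0 0 0 1'
```

```text
time: 7.68
tool_pos: [0.5612, 0.0539, 0.1513]
eef_rot: [0.195, -3.083, 0.005]
force: [-1.3, 4.1, 1.1]
grip_width: 0.0157
grasp_force: 60.1
time: 7.93
tool_pos: [0.5613, 0.053, 0.1488]
eef_rot: [0.195, -3.083, 0.005]
force: [-1.3, 3.4, -1.1]
grip_width: 0.016
grasp_force: 60.2
```

The tip is 7 mm inside a lower hole and the forces stay small, with the head yielding. I'll keep going.

```bash
python3 -m pendant '-0.0004 -0.003 0.008 0 0 0 1; -0.0004 -0.003 0.008 0 0 0 1; -0.0004 -0.003 0.008 0 0 0 1'
python3 -m pendant '-0.0004 -0.003 0.008 0 0 0 1; -0.0004 -0.003 0.008 0 0 0 1; -0.0004 -0.003 0.008 0 0 0 1'
```

```text
time: 8.18
tool_pos: [0.5614, 0.0518, 0.1454]
eef_rot: [0.195, -3.083, 0.005]
force: [-1.9, 2.1, -0.8]
grip_width: 0.0159
grasp_force: 60.2
time: 8.43
tool_pos: [0.5614, 0.0506, 0.1422]
eef_rot: [0.195, -3.082, 0.005]
force: [-2.3, 3.2, -1.5]
grip_width: 0.0162
grasp_force: 60.2
```

```bash
python3 -m pendant '0.001 -0.002 0.011 0 0 0 1; 0.001 -0.002 0.011 0 0 0 1; 0.001 -0.002 0.011 0 0 0 1'
python3 -m pendant '0.001 -0.001 0.011 0 0 0 1; 0.001 -0.001 0.011 0 0 0 1; 0.001 -0.001 0.011 0 0 0 1'
```

```text
time: 8.68
tool_pos: [0.5608, 0.0498, 0.1376]
eef_rot: [0.195, -3.082, 0.005]
force: [-1.4, 2.9, -2.5]
grip_width: 0.0157
grasp_force: 60.0
time: 8.93
tool_pos: [0.5605, 0.0494, 0.1334]
eef_rot: [0.195, -3.083, 0.005]
force: [-0.9, 3.0, -2.5]
grip_width: 0.0157
grasp_force: 60.0
```

```bash
python3 -m pendant '0.001 0 0.01 0 0 0 1; 0.001 0 0.01 0 0 0 1; 0.001 0 0.01 0 0 0 1'
python3 -m pendant '0 0 0.01 0 0 0 1; 0 0 0.01 0 0 0 1; 0 0 0.01 0 0 0 1'
```

```text
time: 9.18
tool_pos: [0.5602, 0.0493, 0.1297]
eef_rot: [0.195, -3.084, 0.005]
force: [1.4, 3.0, -3.4]
grip_width: 0.0157
grasp_force: 60.0
time: 9.43
tool_pos: [0.5601, 0.0494, 0.1258]
eef_rot: [0.195, -3.084, 0.005]
force: [1.6, 3.2, -3.0]
grip_width: 0.0158
grasp_force: 60.0
```

```bash
python3 -m pendant '-0.001 0 0.006 0 0 0 1; -0.001 0 0.006 0 0 0 1; -0.001 0 0.006 0 0 0 1'
python3 -m pendant '-0.0003 0 0.006 0 0 0 1; -0.0003 0 0.006 0 0 0 1; -0.0003 0 0.006 0 0 0 1'
```

```text
time: 9.68
tool_pos: [0.5602, 0.0497, 0.1234]
eef_rot: [0.195, -3.084, 0.004]
force: [1.0, 4.8, -0.9]
grip_width: 0.0159
grasp_force: 59.9
time: 9.93
tool_pos: [0.5602, 0.0498, 0.1212]
eef_rot: [0.195, -3.084, 0.004]
force: [-0.3, 5.4, -0.6]
grip_width: 0.0159
grasp_force: 60.0
```

```bash
python3 -m pendant '-0.0003 0.001 0.006 0 0 0 1; -0.0003 0.001 0.006 0 0 0 1; -0.0003 0.001 0.006 0 0 0 1'
python3 -m pendant '-0.0003 0.0005 0.006 0 0 0 1; -0.0003 0.0005 0.006 0 0 0 1; -0.0003 0.0005 0.006 0 0 0 1'
```

```text
time: 10.18
tool_pos: [0.5602, 0.0499, 0.1187]
eef_rot: [0.195, -3.084, 0.005]
force: [1.1, 4.7, -1.6]
grip_width: 0.0156
grasp_force: 60.0
time: 10.43
tool_pos: [0.5601, 0.0499, 0.1162]
eef_rot: [0.195, -3.084, 0.005]
force: [0.8, 4.4, -1.4]
grip_width: 0.0162
grasp_force: 60.0
```

```bash
python3 -m pendant '-0.0003 0.001 0.003 0 0 0 1; -0.0003 0.001 0.003 0 0 0 1; -0.0003 0.001 0.003 0 0 0 1'
python3 -m pendant '0 0.001 0.003 0 0 0 1; 0 0.001 0.003 0 0 0 1; 0 0.001 0.003 0 0 0 1'
```

```text
time: 10.68
tool_pos: [0.56, 0.05, 0.1149]
eef_rot: [0.195, -3.083, 0.006]
force: [1.1, 2.2, -0.8]
grip_width: 0.0164
grasp_force: 60.0
time: 10.93
tool_pos: [0.56, 0.0502, 0.1144]
eef_rot: [0.195, -3.083, 0.007]
force: [-0.5, 0.5, 3.2]
grip_width: 0.016
grasp_force: 60.5
```

```bash
python3 -m pendant '0 0 0.0015 0 0 0 1; 0 0 0.0015 0 0 0 1; 0 0 0.0015 0 0 0 1'
```

```text
time: 11.18
tool_pos: [0.5601, 0.0502, 0.1143]
eef_rot: [0.195, -3.084, 0.007]
force: [-0.9, 0.3, 5.9]
grip_width: 0.0155
grasp_force: 60.7
```

```bash
python3 -m pendant '0 0 -0.001 0 0 0 1; 0 0 -0.001 0 0 0 0.85; 0 0 -0.001 0 0 0 0.5; 0 0 -0.001 0 0 0 0.5; 0 0 -0.001 0 0 0 0.5; 0 0 -0.001 0 0 0 0.5'
```

```text
time: 11.68
tool_pos: [0.5594, 0.0506, 0.1131]
eef_rot: [0.195, -3.082, 0.005]
force: [-0.3, -0.6, -0.1]
grip_width: 0.0429
grasp_force: 0.0
```

```bash
python3 -m pendant '0.002 0 -0.05 0 0 0 0.5; 0.005 0 -0.1 0 0 0 0.5; 0.01 0 -0.2 0 0 0 0.5; 0.01 0 -0.25 0 -0.1 0 0.5; 0.01 0 -0.25 0 -0.1 0 0.5; 0.01 0 -0.25 0 -0.1 0 0.5'
python3 - <<'E'
from h import *
np.set_printoptions(precision=4,suppress=True)
for i in range(5): c=cams.camera("wrist");s=env.get_state()
print(s["tool_pos"],s["eef_rot"],s["force"],s["time"]);np.savez('w4.npz',**c)
im=c["img"][60:300,120:440];save('w4.png',cv2.resize(im,None,fx=2.5,fy=2.5,interpolation=cv2.INTER_CUBIC))
print([(np.round(b["extent"]),b["confidence"]) for b in cams.boxes_of("wrist","pin")])
for X in ([.5605,.050,.127],[.5605,.050,.085],[.4575,.0462,.085]):print(proj(c,X,True))
E
```

```text
time: 12.18
tool_pos: [0.5618, 0.0509, 0.2156]
eef_rot: [-0.198, 3.132, -0.0]
force: [-0.1, 0.5, -1.1]
grip_width: 0.0429
grasp_force: 0.0
[0.56   0.0508 0.2117] [ 0.1983 -3.1314  0.    ] [-0.3232  0.6273  0.7241] 12.4333
[(array([264., 197.,  32.,  47.]), 0.7), (array([418., 128.,  78.,  21.]), 0.7)]
[277.4082 232.2253]
[277.7302 213.3641]
[289.7607  84.5026]
```

View pics/w4.png

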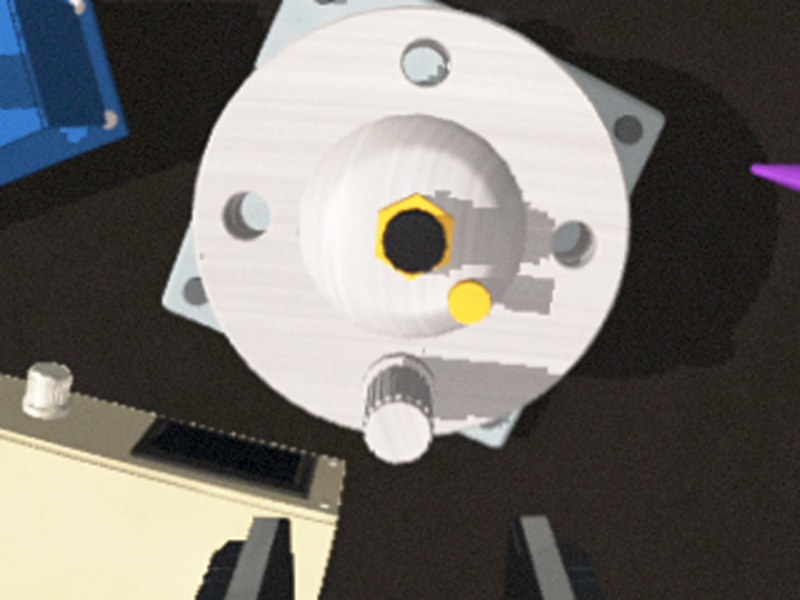

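The pin's collar sits on the head at crop (398,400). The holes are now in line, with the foot showing bluish through them, and hole A is at (425,63). Next is the bolt.

```bash
python3 -m pendant '0.08 -0.08 0 0 0 0 0.4; 0.16 -0.18 0 0 0 0 0.2; 0.22 -0.28 0 0 0 0 0.2; 0.27 -0.37 0 0 0 0 0.2; 0.27 -0.403 0 0 0 0 0.2; 0.27 -0.403 0 0 0 0 0.2; 0.27 -0.403 0 0 0 0 0.2; 0.27 -0.403 0 0 0 0 0.2'
python3 - <<'E'
from h import *
np.set_printoptions(precision=4,suppress=True)
for i in range(3): c=cams.camera("wrist");s=env.get_state()
T=s["tool_pos"];print(T,s["eef_rot"]);np.savez('w5.npz',**c);save('w5.png',c["img"])
print("pred",proj(c,[.4734,-.1219,.1],True))
for b in cams.boxes_of("wrist","bolt"):print(np.round(b["extent"]),b["confidence"])
g=cv2.cvtColor(c["img"],cv2.COLOR_RGB2GRAY)
hs=cv2.cvtColor(c["img"],cv2.COLOR_RGB2HSV);u,v=[int(i) for i in proj(c,[.4734,-.1219,.09],True)]
m=((hs[...,1]<90)&(g<190)).astype(np.uint8);w=np.zeros_like(m);w[v-35:v+36,u-25:u+26]=m[v-35:v+36,u-25:u+26]
n,l,st,ce=cv2.connectedComponentsWithStats(w);k=1+np.argmax(st[1:,4]);print(u,v,st[k],ce[k])
print("tcp rel",rel([.4734,-.1222,.092]))
E
```

```text
time: 13.15
tool_pos: [0.4741, -0.1224, 0.2132]
eef_rot: [0.197, -3.134, -0.002]
force: [1.1, -0.0, -0.6]
grip_width: 0.0684
grasp_force: 0.0
[ 0.4745 -0.1216  0.2134] [ 0.201  -3.1345 -0.0008]
pred [278.5898 216.2685]
[271. 196.  20.  32.] 0.62
278 212 [268 197  25  31 633] [280.2306 212.2133]
tcp rel [ 0.003  -0.0014  0.3038]
```

```bash
python3 -m pendant '0.003 0 0.1 0 0 0 0.2; 0.003 0 0.2 0 0 0 0.2; 0.003 0 0.28 0 0 0 0.2; 0.003 0 0.303 0 0 0 0.2; 0.003 0 0.303 0 0 0 0.2; 0.003 0 0.303 0 0 0 0.8; 0.003 0 0.303 0 0 0 1; 0.003 0 0.303 0 0 0 1' 60
python3 -m pendant '0 0 0 0 0 0 1; 0 0 0 0 0 0 1; 0 0 0 0 0 0 1; 0 0 0 0 0 0 1'
```

```text
time: 14.02
tool_pos: [0.4753, -0.1233, 0.0952]
eef_rot: [-0.199, 3.131, -0.003]
force: [-0.5, 0.5, 0.6]
grip_width: 0.0327
grasp_force: 0.0
time: 14.35
tool_pos: [0.4747, -0.1229, 0.0948]
eef_rot: [-0.198, 3.132, -0.001]
force: [-0.5, 2.5, 5.7]
grip_width: 0.0156
grasp_force: 58.4
```

```bash
python3 -m pendant '0 0 -0.1 0 0 0 1; 0 0 -0.2 0 0 0 1; 0 0.02 -0.25 0 0 0 1; -0.005 0.12 -0.25 0 0 0 1; -0.01 0.22 -0.25 0 0 0 1; -0.01 0.32 -0.25 0 0 0 1; -0.011 0.4 -0.25 0 0 0 1; -0.011 0.425 -0.25 0 0 0 1'
python3 -m pendant '0 0 0.06 0 0 0 1; 0 0 0.06 0 0 0 1; 0 0 0.06 0 0 0 1'
python3 - <<'E'
from h import *
np.set_printoptions(precision=4,suppress=True)
for i in range(4): c=cams.camera("wrist");s=env.get_state()
T=s["tool_pos"];R=Ro.from_rotvec(s["eef_rot"]);print(T,s["eef_rot"],s["force"]);np.savez('w6.npz',**c)
im=cv2.resize(c["img"][200:340,205:355],None,fx=4.2,fy=4.2,interpolation=cv2.INTER_CUBIC)
for z,r in [(.0052,.010),(-.0248,.010),(-.0248-.038,.0065),(-.0248-.046,.0045),(.085-T[2],.0075)]:
    for a in np.linspace(0,2*np.pi,60):
        X=T+R.apply([r*np.cos(a),r*np.sin(a),0]);X[2]=T[2]+z
        if r==.0075: X=np.array([.4575,.0462,.085])+[r*np.cos(a),r*np.sin(a),0]
        q=((proj(c,X,True)-[205,200]+.5)*4.2).astype(int);cv2.circle(im,(int(q[0]),int(q[1])),1,(255,0,0),-1)
save('ov6.png',im);print(rel([.4575,.0462,.165]))
E
```

```text
time: 15.02
tool_pos: [0.4552, 0.0498, 0.1932]
eef_rot: [-0.202, 3.134, 0.003]
force: [-0.6, 0.4, -1.5]
grip_width: 0.0153
grasp_force: 59.7
time: 15.27
tool_pos: [0.4546, 0.0461, 0.1677]
eef_rot: [0.199, -3.132, 0.001]
force: [-0.2, 1.1, -1.3]
grip_width: 0.0149
grasp_force: 59.7
[0.4567 0.0457 0.1696] [-0.1964  3.134  -0.0003] [-0.8431 -0.2347 -1.1063]
[-0.002   0.001   0.0115]
```

View pics/ov6.png

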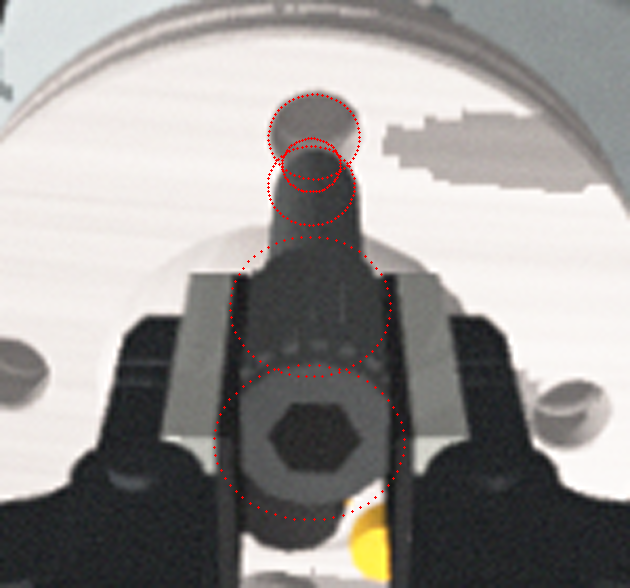

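```bash
python3 -m pendant '-0.002 0.001 0 0 0.05 0 1; -0.002 0.001 0.02 0 0.05 0 1; -0.002 0.001 0.04 0 0.05 0 1; -0.002 0.001 0.05 0 0.05 0 1; -0.002 0.001 0.05 0 0.05 0 1; -0.002 0.001 0.05 0 0.05 0 1'
python3 -m pendant '-0.0003 0 0.01 0 0 0 1; -0.0003 0 0.01 0 0 0 1; -0.0003 0 0.01 0 0 0 1'
python3 -m pendant '-0.0003 0 0.01 0 0 0 1; -0.0003 0 0.01 0 0 0 1; -0.0003 0 0.01 0 0 0 1'
```

```text
time: 15.97
tool_pos: [0.4563, 0.0468, 0.1478]
eef_rot: [0.197, -3.108, 0.003]
force: [0.6, -0.3, -0.9]
grip_width: 0.0155
grasp_force: 59.7
time: 16.22
tool_pos: [0.4566, 0.0469, 0.1444]
eef_rot: [0.197, -3.109, 0.003]
force: [0.6, -0.8, -2.0]
grip_width: 0.0154
grasp_force: 59.7
time: 16.47
tool_pos: [0.4566, 0.0469, 0.1404]
eef_rot: [0.197, -3.109, 0.003]
force: [0.2, -0.9, -0.9]
grip_width: 0.0152
grasp_force: 59.7
```

```bash
python3 -m pendant '-0.0002 0 0.008 0 0 0 1; -0.0002 0 0.008 0 0 0 1; -0.0002 0 0.008 0 0 0 1'
python3 -m pendant '-0.0002 0 0.008 0 0 0 1; -0.0002 0 0.008 0 0 0 1; -0.0002 0 0.008 0 0 0 1'
python3 -m pendant '-0.0002 0 0.008 0 0 0 1; -0.0002 0 0.008 0 0 0 1; -0.0002 0 0.008 0 0 0 1'
```

```text
time: 16.72
tool_pos: [0.4566, 0.0469, 0.1372]
eef_rot: [0.197, -3.109, 0.003]
force: [0.5, -0.8, -2.3]
grip_width: 0.0154
grasp_force: 59.7
time: 16.97
tool_pos: [0.4566, 0.0467, 0.1339]
eef_rot: [0.197, -3.109, 0.003]
force: [1.1, -1.3, -2.2]
grip_width: 0.0156
grasp_force: 59.7
time: 17.22
tool_pos: [0.4567, 0.0467, 0.1307]
eef_rot: [0.197, -3.109, 0.003]
force: [0.7, -1.9, -2.1]
grip_width: 0.0153
grasp_force: 59.5
```

```bash
python3 -m pendant '-0.0002 -0.001 0.01 0 0 0 1; -0.0002 -0.001 0.01 0 0 0 1; -0.0002 -0.001 0.01 0 0 0 1'
python3 -m pendant '0 -0.001 0.01 0 0 0 1; 0 -0.001 0.01 0 0 0 1; 0 -0.001 0.01 0 0 0 1'
python3 -m pendant '0 0 0.01 0 0 0 1; 0 0 0.01 0 0 0 1; 0 0 0.01 0 0 0 1'
```

```text
time: 17.47
tool_pos: [0.4566, 0.0465, 0.1266]
eef_rot: [0.197, -3.109, 0.003]
force: [0.2, -2.4, -2.6]
grip_width: 0.0156
grasp_force: 59.7
time: 17.72
tool_pos: [0.4565, 0.0463, 0.1227]
eef_rot: [0.197, -3.109, 0.002]
force: [-0.2, -0.5, -1.9]
grip_width: 0.0152
grasp_force: 59.7
time: 17.97
tool_pos: [0.4564, 0.0461, 0.1187]
eef_rot: [0.197, -3.109, 0.003]
force: [-0.2, -0.9, -2.0]
grip_width: 0.0158
grasp_force: 59.7
```

```bash
python3 -m pendant '-0.0002 0 0.01 0 0 0 1; -0.0002 0 0.01 0 0 0 1; -0.0002 0 0.01 0 0 0 1'
python3 -m pendant '-0.0001 0 0.006 0 0 0 1; -0.0001 0 0.006 0 0 0 1; -0.0001 0 0.006 0 0 0 1'
python3 -m pendant '0 0 0.003 0 0 0 1; 0 0 0.003 0 0 0 1; 0 0 0.003 0 0 0 1'
python3 -m pendant '0 0 0.002 0 0 0 1; 0 0 0.002 0 0 0 1; 0 0 0.002 0 0 0 1'
```

```text
time: 18.22
tool_pos: [0.4564, 0.046, 0.1147]
eef_rot: [0.197, -3.109, 0.003]
force: [0.2, -0.5, -0.7]
grip_width: 0.0154
grasp_force: 59.7
time: 18.47
tool_pos: [0.4564, 0.0461, 0.1124]
eef_rot: [0.197, -3.109, 0.003]
force: [1.2, 0.2, -0.4]
grip_width: 0.016
grasp_force: 59.7
time: 18.72
tool_pos: [0.4564, 0.0461, 0.1113]
eef_rot: [0.197, -3.109, 0.003]
force: [0.4, 0.5, -1.9]
grip_width: 0.0155
grasp_force: 59.7
time: 18.97
tool_pos: [0.4565, 0.0461, 0.1106]
eef_rot: [0.197, -3.109, 0.003]
force: [-0.0, 0.2, -1.3]
grip_width: 0.0153
grasp_force: 59.7
```

```bash
python3 -m pendant '0 0 0.0025 0 0 0 1; 0 0 0.0025 0 0 0 1; 0 0 0.0025 0 0 0 1'
python3 -m pendant '0 0 0.0025 0 0 0 1; 0 0 0.0025 0 0 0 1; 0 0 0.0025 0 0 0 1'
```

```text
time: 19.22
tool_pos: [0.4567, 0.0461, 0.11]
eef_rot: [0.197, -3.11, 0.003]
force: [-1.0, 0.6, 3.1]
grip_width: 0.0152
grasp_force: 60.1
time: 19.47
tool_pos: [0.4568, 0.0461, 0.1099]
eef_rot: [0.197, -3.11, 0.003]
force: [-2.9, -0.8, 9.9]
grip_width: 0.0156
grasp_force: 61.0
```

```bash
python3 -m pendant '0 0 -0.0015 0 0 0 1; 0 0 -0.0015 0 0 0 0.85; 0 0 -0.0015 0 0 0 0.5; 0 0 -0.0015 0 0 0 0.5; 0 0 -0.0015 0 0 0 0.5; 0 0 -0.0015 0 0 0 0.5'
python3 -m pendant '0.002 0 -0.05 0 0 0 0.5; 0.005 0 -0.1 0 0 0 0.5; 0.005 0 -0.2 0 0 0 0.5; 0.005 0 -0.25 0 -0.05 0 0.5; -0.06 0 -0.25 0 -0.05 0 0.5; -0.13 0 -0.25 0 -0.05 0 0.5; -0.13 0 -0.25 0 -0.05 0 0.5'
python3 - <<'E'
from h import *
np.set_printoptions(precision=4,suppress=True)
for i in range(5): c=cams.camera("wrist");s=env.get_state()
print(s["tool_pos"],s["force"],s["time"]);save('w7.png',c["img"])
for o in ["pin","bolt","head"]:
    for b in cams.boxes_of("wrist",o):print(o,np.round(b["extent"]),round(b["confidence"],2))
for X in ([.4572,.0461,.115],[.4572,.0461,.085],[.5605,.0502,.127],[.5605,.0502,.091]):print(proj(c,X,True))
# bolt top: edges of dark disc / pin top bright disc
g=cv2.cvtColor(c["img"],cv2.COLOR_RGB2GRAY)
for X,z in (([.4572,.0461,.115],'bolt'),):
    u,v=[int(i) for i in proj(c,X,True)];w=np.zeros_like(g);w[v-25:v+26,u-20:u+21]=(g[v-25:v+26,u-20:u+21]<120)
    n,l,st,ce=cv2.connectedComponentsWithStats(w);k=1+np.argmax(st[1:,4]);print(z,st[k],ce[k])
E
```

```text
time: 19.97
tool_pos: [0.4564, 0.046, 0.1089]
eef_rot: [0.197, -3.109, 0.003]
force: [-0.6, 0.2, -0.3]
grip_width: 0.0424
grasp_force: 0.0
time: 20.55
tool_pos: [0.5151, 0.0533, 0.209]
eef_rot: [-0.198, 3.13, 0.0]
force: [0.3, -0.0, 0.1]
grip_width: 0.0425
grasp_force: 0.0
[0.5095 0.0529 0.207 ] [ 0.2148  0.1645 -1.2246] 20.8
pin [252. 259.  32.  47.] 0.94
pin [413. 170.  73.  20.] 0.66
bolt [264. 139.  31.  32.] 0.68
head [179.  86. 200. 198.] 0.33
[278.5085 153.5366]
[278.6378 148.2857]
[266.5636 296.1962]
[268.0887 273.1074]
bolt [272 146  17  16 171] [279.848  152.7251]
```

```bash
python3 -c "
from bench import env
print(env.close_job())"
```

```text
the job is handed in; nothing more can be done
None
```

The job is handed in after about 21 s of robot time: the pin is collar-down on the head, the bolt is fully home in the diagonally opposite hole, and both were released without being forced (contact forces on the tool stayed under about 10 N).

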